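# Couple the water-trap filter to the glaze-spraying air outlet

### The arm

A 6-joint arm with a two-finger parallel gripper is mounted at the origin on the work surface. World frame = base frame: x ahead of the robot, y to its left, z up, the work surface at z = 0. Lengths are in m, angles in rad, forces in N, time in s.
With the tool pointing down it reaches from about 0.225 to 0.875 m from the base axis. Payload 3.4 kg.
Tool frame: the origin (TCP) lies between the finger pads; the fingertips stand 19 mm ahead of it and the grasp point (between the pads) is the TCP; z points along the fingers, y is the line along which they close (so a half turn about z gives the same grasp; the last joint's range is limited). The gripper opens to 85 mm and grips with 20 to 120 N. Pads are 22 mm wide; open, the fingers measure 114 mm over their backs; the gripper's body (76 mm by 85 mm) begins 54 mm behind the grasp point. The pads swing forward as they close: fully open they stand 13 mm farther back than shut.
Start: joints at [-1.367, 0.276, 1.505, -0, 1.361, -0.121], TCP at [0.183, -0.545, 0.25] pointing down, gripper open.
Joint ranges: [-2.89, 2.89], [-0.75, 2.08], [0.22, 2.7], [-1.18, 4.32], [0.11, 2.71], [-2.7, 2.7]. Speed limits (rad/s): [2.57, 2.57, 3.14, 3.14, 3.14, 3.14].

### API

Orientations are given as a unit quaternion [w, x, y, z].
In Python, from rig import get_state, imaging, ticket gives the robot as it stands. The module is installed in compiled form; this text tells all that it offers.
- The arm moves only by the shell command python3 -m inch 'ROWS' [FORCE]. ROWS is JSON, a list of rows, each an object with "claw": the opening, from -1 (shut) to 1 (fully open); "travel": the shift along the world's x, y, z in units of 200 mm (1.0 is 200 mm), a list of three; "turn": the turn about the world's z in units of 180 degrees (1.0 is 180 degrees). A call has 1 to 5 rows; each row is the pose to reach, as a shift and turn from the pose commanded when the call began, turning the shorter way round; what a row does not reach only later rows make up. A row lasts 1/10 s, in which the tool goes at most 50 mm and 8.59 degrees, less where a joint would pass 70% of its speed; a pose out of reach is approached as far as the arm can. A call with a number of a shift or a turn outside -1 to 1 is refused whole. A call with a gripper value outside its range is refused whole. The fingers move at their own pace and stop on an object; FORCE is the grip in N (left out, the last holds). Time passes only in rows, so rows that repeat a pose let the fingers close. It gives the time, the measured TCP pose, the force, the opening and the grip force at its end, in the units of the state.
- get_state(): the state, without advancing time (a new reading comes with each control period).
- imaging.get_image(name): name is "scene" or "top"; returns the picture (400x640x3 uint8, red, green, blue); there is no depth.
- imaging.camera_params(name): a dict with "camera_matrix" (3x3 intrinsics, pixels), "k1" (the pictures are not rectified: a ray, as slopes to the right and down, at radius r is drawn at 1 + k1 r^2 times it, then the intrinsics apply), "cam_to_world" (4x4, takes a point from camera to world coordinates). Camera axes: x right, y down, z forward; pixel columns grow to the right and rows downward; lengths in m; the calibration is good to about 2 mm. A picture is of the moment at which its call begins. camera_params takes no time and is no camera call.
- ticket.sign_off(): hands the job in; it is judged then, once.
The state is a dict: "clock": time; "qpos": joint angles; "qd": joint speeds; "effort": joint torques, N m; "position": TCP position; "ee_rot": TCP orientation; "contact_force": force on the tool from outside, world axes, zero at the start; "moment": the same for the moment, N m; "width": finger opening in m; "gripper_force": force on a finger pad.
Only numpy, scipy, OpenCV 4.12 (cv2) and the standard library are available. Lean on these libraries where they do the work, as an engineer would, in place of code of your own. Each camera call takes 0.05 s, during which the arm holds its last target. There are 200 camera calls.

### The job

Press the sprung sleeve of the open quick coupler down until it catches and stays down, then take the filter from its wooden rest and put its brass plug into the coupler, pushing it fully home so that the sleeve springs back up and locks it. Leave the filter standing there upright and let go; do not knock over or push away the other things on the table.

Things in the scene. Friction and masses are not known exactly. Their poses are not given: they have to be found in the camera images.
- outlet: The outlet to use: a fixed grey round post (base 110 mm across) with an upright, open brass quick coupler on top, surrounded by a steel sleeve with a flat flange. Origin: centre of its underside, on the table; z up along the coupler's axis. Small pawls inside the mouth bar a plug's way unless the sleeve is down.
- mouth (a point): Centre of the coupler's open mouth, level with its brass rim, 112 mm above the table. The rim is 53 mm across outside; the mouth funnels from 40 mm to a bore 33 mm wide, and the bore goes straight down.
- sleeve_top (a point): Centre of the upper face of the sleeve's flat steel flange; moves with the sleeve. The flange is a ring from 28 to 47 mm radius round the brass mouth, 8 mm thick; its face is 104 mm above the table when up (8 mm below the brass rim). Press it straight down anywhere on the ring, on one side or both.
- sleeve (a joint): Sleeve travel: 0 = up (its spring holds it there), grows as it is pressed down, 0.020 m = hard stop. The spring resists with 6 N at the top, 13 N at the bottom. Pressed beyond 0.0175 m it is caught and, let go, stays down at about 0.017 m. It springs up when a plug pushed into the bore presses the trip button, in the last 6 mm before home (about 8 N; the filter's weight alone is not enough).
- filter: The filter: upright round cartridge 140 mm long, about 0.22 kg. Origin: centre of the flat tip of its brass plug; z up along its axis. From the tip up: brass plug 29 mm across to height 24 mm, neck 16 mm across to 46 mm, aluminium shoulder disc 54 mm across to 53 mm, grey body 42 mm across to 128 mm (grip here), black domed top at 140 mm.
- rest: Fixed wooden block, 100 x 100 x 55 mm, with a 37 mm hole through its centre, in which the filter stands. Origin: centre of its underside.
- blank: A second fixed post with the same base but closed by a solid steel screw cap 68 mm across, top at 108 mm: not to be used. Origin: centre of its underside. Post, capped post and rest can stand in any order.
- brush: Loose brush, 170 mm long, lying on the table among the posts (bystander). Origin: underside.
- batten: Loose wooden batten 110 x 35 x 30 mm among the posts (bystander). Origin: centre of its underside.
- jar: Loose jar 70 mm across, 85 mm tall, beyond the posts (bystander). Origin: centre of its underside.
- mug: Loose white mug 80 mm across, 95 mm tall, beyond the posts (bystander). Origin: centre of its underside.
- shoulder (a point): Centre of the underside of the filter's shoulder disc, 46 mm above the plug's tip. Home means that it sits on the brass rim, at mouth. At the start the filter stands with its plug in the rest, shoulder on the rest's top, tip 9 mm above the table.
Not all that is in view belongs to the job. Leave any blue or pink look-alike of the filter alone.

How it is judged:
On the way, in this order (a step that is already met when the one before it is completed fails the run):
1. the sleeve is pressed down and caught, with the filter not yet at the coupler and the robot off the sleeve (value of joint sleeve above 0.015 m and distance between filter and mouth above 0.08 m and contact force between the fingers and outlet below 0.3 N), for 0.2 s.
2. the plug is in the bore while the sleeve is still down (value of joint sleeve above 0.014 m and z of filter in the frame of mouth below -0.018 m and horizontal distance between filter and mouth below 0.008 m).
3. the plug is home and the sleeve has sprung up (value of joint sleeve below 0.003 m and z of filter in the frame of mouth below -0.0425 m and horizontal distance between filter and mouth below 0.005 m), for 0.2 s.
At the end, for the whole second after the job is handed in: The filter stands upright (within 0.08 rad) and at rest in the coupler, its plug tip at least 42.5 mm below the mouth (46 mm is fully home) and within 5 mm of its axis, and the sleeve is up within 3 mm (all of step 3 and angle between filter's own z axis and vertical below 0.08 rad and linear speed of filter below 0.02 m/s); the robot touches nothing.
It fails at once if the brush, batten, jar or mug is pushed more than 40 mm away (distance of any of brush, batten, jar, mug from where it was at the start of the episode above 0.04 m).
It fails at once if the jar or mug is knocked over (angle between any of jar, mug's own z axis and vertical above 0.6 rad).
It also fails if it takes over 64 s, if anything falls off the work surface, if the arm or the gripper's body presses on something with over 40 N, if the wrist force passes 120 N, or if a joint passes its speed limit or range.

## Working session

There is one attempt and no reset: what is moved stays moved. The work goes in short steps, Python scripts to look and compute and a shell command to move; the robot and the scene stay as the last step left them, time stands still between calls to the robot, and variables do not carry over. Pictures are saved under pics/ and viewed, at most 10 in all, crops included, and the job is handed in when it is done.

```bash
mkdir -p pics; python3 - <<'E'
from rig import get_state, imaging
import cv2
for n in("scene","top"):
    cv2.imwrite(f"pics/{n}0.png",imaging.get_image(n)[:,:,::-1]); p=imaging.camera_params(n); print(n,p)
s=get_state();print(s["position"],s["ee_rot"],s["width"],s["contact_force"])
E
```

```text
scene {'camera_matrix': array([[364.30139675,   0.        , 322.20147638],
       [  0.        , 364.30139675, 199.69135255],
       [  0.        ,   0.        ,   1.        ]]), 'k1': -0.03974804372920231, 'cam_to_world': array([[ 0.19510503,  0.6498176 , -0.73462311,  1.14179842],
       [ 0.98076166, -0.13413008,  0.1418298 , -0.12211423],
       [-0.00637156, -0.74816189, -0.66348564,  0.61598274],
       [ 0.        ,  0.        ,  0.        ,  1.        ]])}
top {'camera_matrix': array([[384.09343189,   0.        , 322.73493259],
       [  0.        , 384.09343189, 204.57719008],
       [  0.        ,   0.        ,   1.        ]]), 'k1': -0.07251568070219533, 'cam_to_world': array([[ 0.02792433, -0.99437857,  0.10213464,  0.47743075],
       [-0.99937559, -0.02998446, -0.01869118,  0.01240733],
       [ 0.02164856, -0.10154893, -0.99459497,  0.89417411],
       [ 0.        ,  0.        ,  0.        ,  1.        ]])}
[ 0.18340551 -0.54452825  0.24953627] [-7.86848692e-04  9.86839906e-01  1.61698423e-01 -2.57035074e-05] 0.0852743885690843 [ 0.1762622  -0.33704355  0.44394518]
```

View pics/scene0.png

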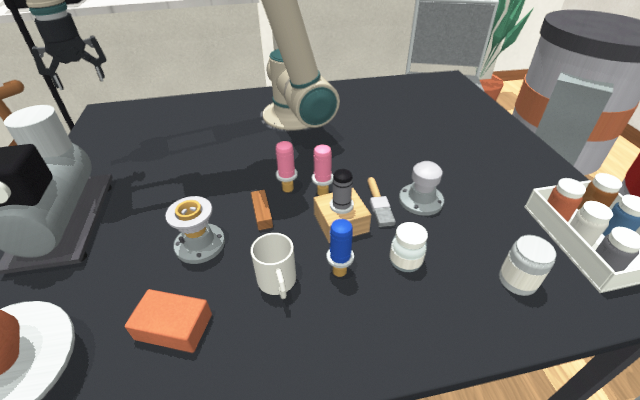

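View pics/top0.png

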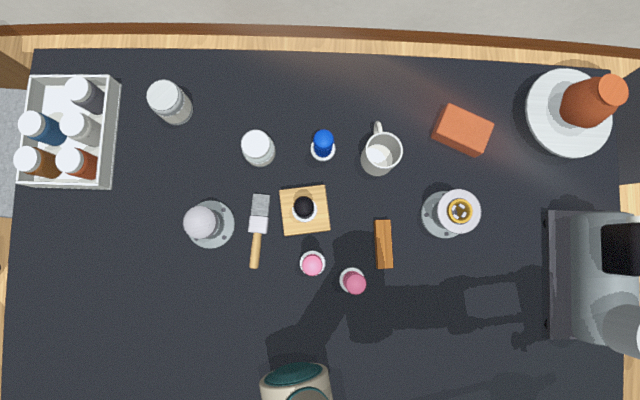

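The outlet is at about (460,210) in top and (190,215) in scene. The filter, with its black dome, is at (303,206) in top and (342,185) in scene. Pink and blue look-alikes stand close by. Next I'll measure with undistorted rays and draw an overlay to check.

```bash
cat > h.py <<'E'
import numpy as np, cv2
from rig import get_state, imaging
def cam(n):
    p=imaging.camera_params(n); return p["camera_matrix"],np.array([p["k1"],0,0,0.]),p["cam_to_world"]
def at_z(n,uv,z):
    K,d,T=cam(n); x=cv2.undistortPoints(np.float64([[uv]]),K,d)[0,0]
    r=T[:3,:3]@[x[0],x[1],1]; o=T[:3,3]; return o+r*(z-o[2])/r[2]
def proj(n,P):
    K,d,T=cam(n); W=np.linalg.inv(T)
    return cv2.projectPoints(np.float64(P).reshape(-1,1,3),cv2.Rodrigues(W[:3,:3])[0],W[:3,3],K,d)[0][:,0]
def circ(c,r,z):
    t=np.linspace(0,2*np.pi,60); return np.c_[c[0]+r*np.cos(t),c[1]+r*np.sin(t),0*t+z]
def overlay(im,n,c,rz,ctr,k=5,half=50):
    x,y=[int(v) for v in ctr]; x0,y0=max(x-half,0),max(y-half,0)
    o=cv2.resize(im[y0:y+half,x0:x+half,::-1],None,fx=k,fy=k,interpolation=cv2.INTER_CUBIC)
    for (r,z),col in zip(rz,[(0,255,0),(255,0,255),(255,255,0),(0,0,255)]):
        q=(proj(n,circ(c,r,z))-[x0,y0]+.5)*k
        cv2.polylines(o,[np.int32(q*8)],True,col,1,cv2.LINE_AA,3)
    return o
E
python3 - <<'E'
from h import *
m=at_z("top",(460,210),.112); f=at_z("top",(303.5,206),.145)
ms=at_z("scene",(188.5,210.5),.112)
print(m,ms,f, at_z("top",(312,262),.14),at_z("top",(353,282),.14),at_z("top",(323,138),.14))
T=imaging.get_image("top");S=imaging.get_image("scene")
O=[(.0265,.112),(.047,.104),(.055,.0)];F=[(.027,.062),(.021,.137)]
a=np.hstack([overlay(T,"top",m,O,(452,212),4),overlay(T,"top",f,F,(303,208),4)])
b=np.hstack([overlay(S,"scene",m,O,(195,228),4),overlay(S,"scene",f,F,(342,200),4)])
cv2.imwrite("pics/ov1.png",np.vstack([a,b])[:, :][:800])
o=np.vstack([a,b]);cv2.imwrite("pics/ov1.png",cv2.resize(o,(600,600)))
E
```

```text
[ 0.55502529 -0.2881036   0.112     ] [ 0.56128664 -0.28735994  0.112     ] [0.55042736 0.03591504 0.145     ] [0.44193206 0.01598776 0.14      ] [ 0.40540476 -0.06481906  0.14      ] [0.68964205 0.00146565 0.14      ]
```

View pics/ov1.png

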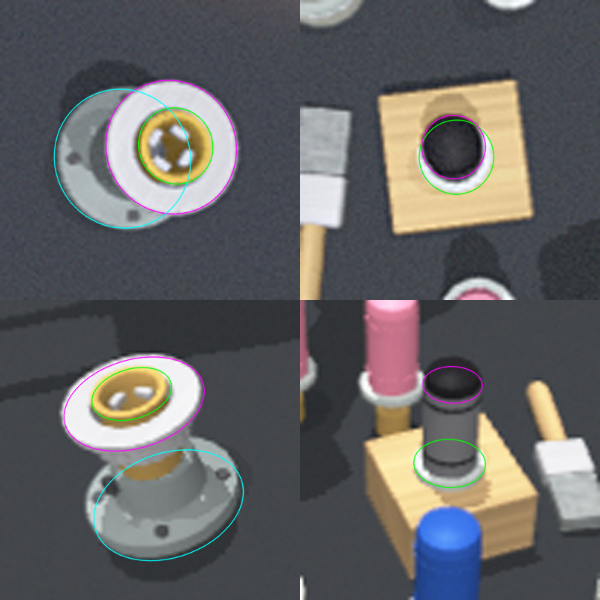

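The overlay fits the rim, flange and filter in both views to about 1–2 mm: mouth ≈ (0.555, -0.288), filter ≈ (0.550, 0.036). My plan is to straddle the mouth with the fingers about 62 mm apart and press the flange on both sides.

```bash
python3 -m inch '[{"claw":0.46,"travel":[0.93,0.64,0],"turn":-0.103},{"claw":0.46,"travel":[0.93,0.64,0],"turn":-0.103},{"claw":0.46,"travel":[0.93,0.64,0],"turn":-0.103},{"claw":0.46,"travel":[0.93,0.64,0],"turn":-0.103},{"claw":0.46,"travel":[0.93,0.64,0],"turn":-0.103}]' 40
python3 -m inch '[{"claw":0.46,"travel":[0.93,0.64,-0.3],"turn":0},{"claw":0.46,"travel":[0.93,0.64,-0.3],"turn":0},{"claw":0.46,"travel":[0.93,0.64,-0.3],"turn":0},{"claw":0.46,"travel":[0.93,0.64,-0.3],"turn":0},{"claw":0.46,"travel":[0.93,0.64,-0.3],"turn":0}]'
```

```text
clock: 0.7
position: [0.3717, -0.4146, 0.2502]
ee_rot: [-0.0, 1.0, 0.001, 0.0]
contact_force: [-0.1, 0.4, -0.1]
width: 0.0621
gripper_force: 0.0
clock: 1.2
position: [0.5575, -0.2864, 0.189]
ee_rot: [-0.001, 1.0, 0.002, -0.0]
contact_force: [-1.5, -0.3, -0.2]
width: 0.062
gripper_force: 0.0
```

```bash
python3 -m inch '[{"claw":0.46,"travel":[-0.012,-0.008,-0.2],"turn":0},{"claw":0.46,"travel":[-0.012,-0.008,-0.2],"turn":0},{"claw":0.46,"travel":[-0.012,-0.008,-0.2],"turn":0}]'
python3 - <<'E'
from h import *
s=get_state();print(s["position"])
m=(.555,-.288)
T=imaging.get_image("top");S=imaging.get_image("scene")
O=[(.0265,.112),(.047,.104)]
cv2.imwrite("pics/ov2.png",np.hstack([overlay(T,"top",m,O,(460,210),4),overlay(S,"scene",m,O,(190,200),4)]))
E
```

```text
clock: 1.5
position: [0.5524, -0.2903, 0.1498]
ee_rot: [-0.001, 1.0, 0.001, -0.001]
contact_force: [-0.3, 0.8, -0.1]
width: 0.0623
gripper_force: 0.0
[ 0.55238023 -0.29033546  0.14975293]
```

View pics/ov2.png

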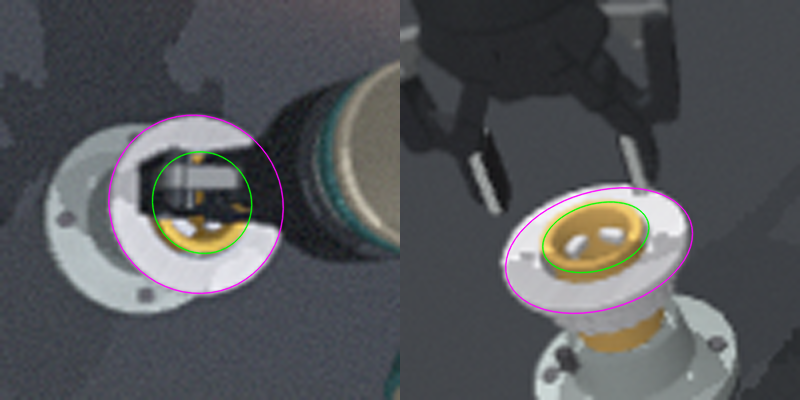

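The fingers straddle the mouth and the rim fits the estimate within about 1 mm: (600,237) in the crop. Going down.

```bash
python3 -m inch '[{"claw":0.46,"travel":[0.005,0.008,-0.06],"turn":0},{"claw":0.46,"travel":[0.005,0.008,-0.12],"turn":0},{"claw":0.46,"travel":[0.005,0.008,-0.14],"turn":0},{"claw":0.46,"travel":[0.005,0.008,-0.16],"turn":0},{"claw":0.46,"travel":[0.005,0.008,-0.16],"turn":0}]'
python3 -m inch '[{"claw":0.46,"travel":[0,0,-0.02],"turn":0},{"claw":0.46,"travel":[0,0,-0.04],"turn":0},{"claw":0.46,"travel":[0,0,-0.05],"turn":0},{"claw":0.46,"travel":[0,0,-0.05],"turn":0}]'
```

```text
clock: 2.1
position: [0.5538, -0.289, 0.1178]
ee_rot: [-0.0, 1.0, 0.001, -0.0]
contact_force: [0.2, 0.1, -0.1]
width: 0.0627
gripper_force: 0.0
clock: 2.5
position: [0.5543, -0.2892, 0.1103]
ee_rot: [0.001, 1.0, 0.001, 0.001]
contact_force: [-1.3, 0.7, 7.9]
width: 0.0619
gripper_force: 3.8
```

```bash
python3 -m inch '[{"claw":0.46,"travel":[0,0,-0.02],"turn":0},{"claw":0.46,"travel":[0,0,-0.04],"turn":0},{"claw":0.46,"travel":[0,0,-0.055],"turn":0},{"claw":0.46,"travel":[0,0,-0.06],"turn":0},{"claw":0.46,"travel":[0,0,-0.06],"turn":0}]'
```

```text
clock: 3.0
position: [0.5547, -0.2893, 0.099]
ee_rot: [0.001, 1.0, 0.001, 0.001]
contact_force: [-1.7, 1.7, 12.3]
width: 0.0625
gripper_force: 6.2
```

```bash
python3 -m inch '[{"claw":0.46,"travel":[0,0,-0.01],"turn":0},{"claw":0.46,"travel":[0,0,-0.015],"turn":0},{"claw":0.46,"travel":[0,0,-0.015],"turn":0}]'
```

```text
clock: 3.3
position: [0.5547, -0.2893, 0.0973]
ee_rot: [0.001, 1.0, 0.001, 0.001]
contact_force: [-4.2, 1.3, 17.9]
width: 0.0626
gripper_force: 9.0
```

The force is past the 13 N spring maximum, so the sleeve is at its hard stop. I'll lift and check it.

```bash
python3 -m inch '[{"claw":0.46,"travel":[0,0,0.1],"turn":0},{"claw":0.46,"travel":[0,0,0.35],"turn":0},{"claw":0.46,"travel":[0,0,0.6],"turn":0},{"claw":0.8,"travel":[0,0.2,0.6],"turn":0},{"claw":0.8,"travel":[0,0.45,0.6],"turn":0}]'
python3 - <<'E'
from h import *
m=(.554,-.289)
T=imaging.get_image("top");S=imaging.get_image("scene")
O=[(.0265,.112),(.047,.087)]
cv2.imwrite("pics/ov3.png",np.hstack([overlay(T,"top",m,O,(460,210),4),overlay(S,"scene",m,O,(190,210),4)]))
E
```

```text
clock: 3.8
position: [0.5556, -0.2005, 0.2158]
ee_rot: [0.002, 1.0, -0.001, 0.003]
contact_force: [0.4, 1.0, -1.2]
width: 0.077
gripper_force: 0.0
```

View pics/ov3.png

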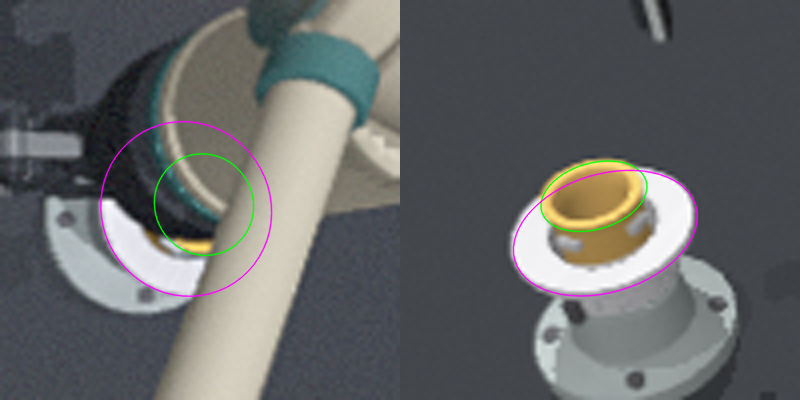

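The sleeve is caught: its flange is at z≈0.087, ellipse around (605,232) in the scene crop. Now the filter.

```bash
python3 -m inch '[{"claw":1,"travel":[-0.018,0.25,0],"turn":0},{"claw":1,"travel":[-0.018,0.5,0],"turn":0},{"claw":1,"travel":[-0.018,0.75,0],"turn":0},{"claw":1,"travel":[-0.018,1,0],"turn":0},{"claw":1,"travel":[-0.018,1,0],"turn":0}]'
python3 -m inch '[{"claw":1,"travel":[0,0.18,0],"turn":0},{"claw":1,"travel":[0,0.18,0],"turn":0},{"claw":1,"travel":[0,0.18,0],"turn":0}]'
python3 - <<'E'
from h import *
f=(.550,.036)
T=imaging.get_image("top");S=imaging.get_image("scene")
O=[(.027,.055),(.021,.137)]
cv2.imwrite("pics/ov4.png",np.hstack([overlay(T,"top",f,O,(303,208),4),overlay(S,"scene",f,O,(342,190),4)]))
E
```

```text
clock: 4.4
position: [0.55, 0.0066, 0.2135]
ee_rot: [-0.002, 1.0, 0.004, 0.0]
contact_force: [0.8, -0.5, -0.6]
width: 0.0853
gripper_force: 0.0
clock: 4.7
position: [0.5507, 0.0368, 0.2133]
ee_rot: [0.001, 1.0, 0.001, 0.0]
contact_force: [-0.3, -0.0, 0.6]
width: 0.0851
gripper_force: 0.0
```

View pics/ov4.png

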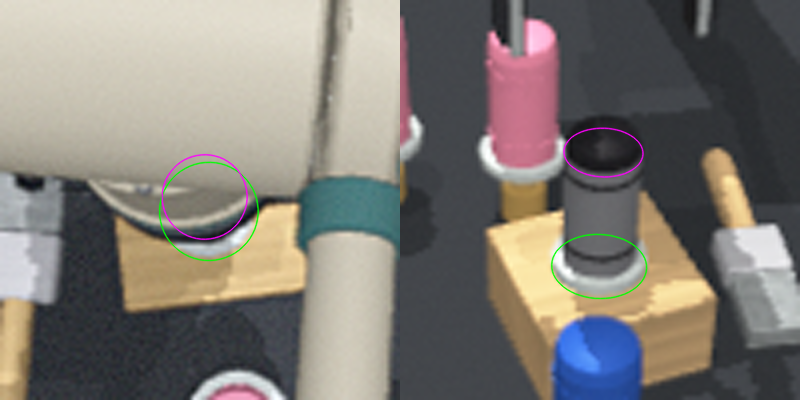

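The filter matches the model at (0.550, 0.036), with the dome at (604,152) in the crop. Descend and grip.

```bash
python3 -m inch '[{"claw":1,"travel":[0,0,-0.15],"turn":0},{"claw":1,"travel":[0,0,-0.3],"turn":0},{"claw":1,"travel":[0,0,-0.4],"turn":0},{"claw":1,"travel":[0,0,-0.48],"turn":0},{"claw":1,"travel":[0,0,-0.48],"turn":0}]'
python3 -m inch '[{"claw":0.2,"travel":[0,0,0],"turn":0},{"claw":0,"travel":[0,0,0],"turn":0},{"claw":-0.2,"travel":[0,0,0],"turn":0},{"claw":-0.2,"travel":[0,0,0],"turn":0},{"claw":-0.2,"travel":[0,0,0],"turn":0}]' 50
```

```text
clock: 5.3
position: [0.5489, 0.0357, 0.1151]
ee_rot: [0.0, 1.0, -0.0, -0.003]
contact_force: [0.7, 0.6, 0.4]
width: 0.0856
gripper_force: 0.0
clock: 5.8
position: [0.5513, 0.037, 0.1186]
ee_rot: [0.0, 1.0, 0.001, 0.001]
contact_force: [-0.4, 0.7, 6.2]
width: 0.041
gripper_force: 50.3
```

```bash
python3 -m inch '[{"claw":-0.2,"travel":[0,0,0.1],"turn":0},{"claw":-0.2,"travel":[0,0,0.25],"turn":0},{"claw":-0.2,"travel":[0,0,0.45],"turn":0},{"claw":-0.2,"travel":[0,0,0.7],"turn":0},{"claw":-0.2,"travel":[0,0,0.7],"turn":0}]'
python3 -m inch '[{"claw":-0.2,"travel":[0,-0.15,0],"turn":0},{"claw":-0.2,"travel":[0,-0.35,0],"turn":0},{"claw":-0.2,"travel":[0,-0.6,0],"turn":0},{"claw":-0.2,"travel":[0,-0.8,0],"turn":0},{"claw":-0.2,"travel":[0,-0.8,0],"turn":0}]'
python3 -m inch '[{"claw":-0.2,"travel":[0.01,-0.2,0],"turn":0},{"claw":-0.2,"travel":[0.015,-0.45,0],"turn":0},{"claw":-0.2,"travel":[0.015,-0.7,0],"turn":0},{"claw":-0.2,"travel":[0.015,-0.825,0],"turn":0},{"claw":-0.2,"travel":[0.015,-0.825,0],"turn":0}]'
python3 -m inch '[{"claw":-0.2,"travel":[0,0,0],"turn":0},{"claw":-0.2,"travel":[0,0,0],"turn":0}]'
python3 - <<'E'
from h import *
s=get_state();p=s["position"];print(p,s["contact_force"])
m=(.554,-.289);tip=p[2]-.1065
S=imaging.get_image("scene");T=imaging.get_image("top")
x=proj("scene",[m[0],m[1],.14])[0]
a=overlay(S,"scene",m,[(.0265,.112),(.0145,tip),(.027,tip+.046),(.0145,tip+.024)],x,8,50)
cv2.imwrite("pics/ov5.png",a[:, :][:600] if 0 else cv2.resize(a,(600,600)))
E
```

```text
clock: 6.3
position: [0.5541, 0.0369, 0.2641]
ee_rot: [0.0, 1.0, 0.001, 0.007]
contact_force: [0.8, -0.3, -2.6]
width: 0.0409
gripper_force: 51.5
clock: 6.8
position: [0.5499, -0.128, 0.2555]
ee_rot: [0.002, 1.0, -0.002, -0.001]
contact_force: [0.6, 1.9, -3.2]
width: 0.0409
gripper_force: 51.9
clock: 7.3
position: [0.5529, -0.2913, 0.2551]
ee_rot: [0.0, 1.0, -0.001, -0.001]
contact_force: [-0.2, 0.7, -2.7]
width: 0.041
gripper_force: 52.3
clock: 7.5
position: [0.5532, -0.2863, 0.2565]
ee_rot: [-0.001, 1.0, 0.001, -0.001]
contact_force: [0.2, 0.4, -2.7]
width: 0.0411
gripper_force: 52.3
[ 0.55321576 -0.28632827  0.2564798 ] [ 0.21196618  0.40172706 -2.67599389]
```

View pics/ov5.png

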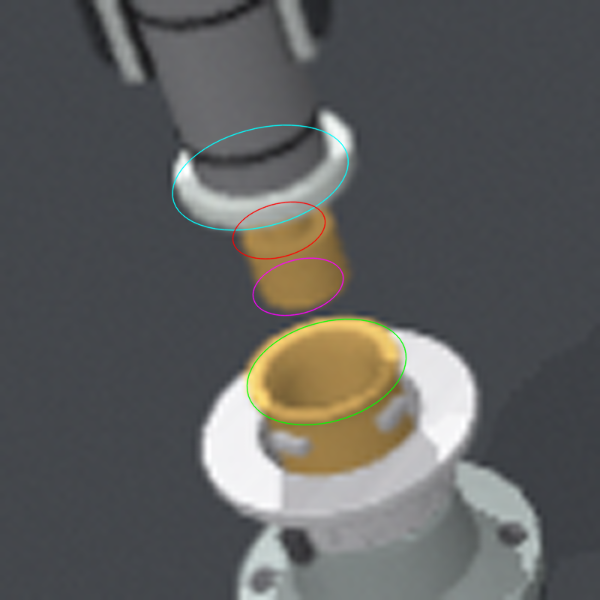

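In the crop the plug tip is at about (302,283) and the rim at (325,371). The plug is about 1.5 mm toward +y of the axis, within the funnel's capture. I'll correct slightly and descend while watching force.

```bash
python3 -m inch '[{"claw":-0.2,"travel":[0,-0.008,-0.06],"turn":0},{"claw":-0.2,"travel":[0,-0.008,-0.12],"turn":0},{"claw":-0.2,"travel":[0,-0.008,-0.17],"turn":0},{"claw":-0.2,"travel":[0,-0.008,-0.21],"turn":0},{"claw":-0.2,"travel":[0,-0.008,-0.21],"turn":0}]'
python3 -m inch '[{"claw":-0.2,"travel":[0,0,-0.02],"turn":0},{"claw":-0.2,"travel":[0,0,-0.04],"turn":0},{"claw":-0.2,"travel":[0,0,-0.06],"turn":0},{"claw":-0.2,"travel":[0,0,-0.06],"turn":0}]'
```

```text
clock: 8.1
position: [0.5526, -0.2889, 0.2132]
ee_rot: [-0.001, 1.0, 0.001, -0.002]
contact_force: [0.3, -0.1, -2.1]
width: 0.0412
gripper_force: 52.3
clock: 8.5
position: [0.5532, -0.2894, 0.2028]
ee_rot: [-0.0, 1.0, 0.001, -0.0]
contact_force: [-1.1, -0.3, -2.4]
width: 0.0409
gripper_force: 52.3
```

```bash
python3 -m inch '[{"claw":-0.2,"travel":[0,0,-0.025],"turn":0},{"claw":-0.2,"travel":[0,0,-0.05],"turn":0},{"claw":-0.2,"travel":[0,0,-0.075],"turn":0},{"claw":-0.2,"travel":[0,0,-0.075],"turn":0}]'
```

```text
clock: 8.9
position: [0.5529, -0.2892, 0.1872]
ee_rot: [-0.001, 1.0, 0.001, -0.001]
contact_force: [-0.5, -0.4, -2.9]
width: 0.0409
gripper_force: 52.3
```

```bash
python3 -m inch '[{"claw":-0.2,"travel":[0,0,-0.02],"turn":0},{"claw":-0.2,"travel":[0,0,-0.04],"turn":0},{"claw":-0.2,"travel":[0,0,-0.04],"turn":0}]'
```

```text
clock: 9.2
position: [0.5535, -0.2896, 0.1803]
ee_rot: [0.0, 1.0, 0.001, 0.0]
contact_force: [-0.7, -0.7, -1.6]
width: 0.041
gripper_force: 52.7
```

Home should be near TCP z ≈ 0.173. Pushing on in small steps.

```bash
python3 -m inch '[{"claw":-0.2,"travel":[0,0,-0.01],"turn":0},{"claw":-0.2,"travel":[0,0,-0.02],"turn":0},{"claw":-0.2,"travel":[0,0,-0.03],"turn":0},{"claw":-0.2,"travel":[0,0,-0.03],"turn":0}]'
```

```text
clock: 9.6
position: [0.5538, -0.2897, 0.1756]
ee_rot: [0.0, 1.0, 0.001, 0.001]
contact_force: [-0.6, 0.1, 4.8]
width: 0.0411
gripper_force: 53.4
```

```bash
python3 -m inch '[{"claw":-0.2,"travel":[0,0,-0.008],"turn":0},{"claw":-0.2,"travel":[0,0,-0.015],"turn":0},{"claw":-0.2,"travel":[0,0,-0.015],"turn":0}]'
```

```text
clock: 9.9
position: [0.5538, -0.2896, 0.1755]
ee_rot: [0.001, 1.0, 0.001, 0.001]
contact_force: [-4.4, 3.0, 18.3]
width: 0.0405
gripper_force: 54.5
```

```bash
python3 - <<'E'
from h import *
m=(.5535,-.289)
S=imaging.get_image("scene")
x=proj("scene",[m[0],m[1],.12])[0]
a=overlay(S,"scene",m,[(.047,.104),(.027,.112),(.027,.119)],x,8,50)
cv2.imwrite("pics/ov6.png",cv2.resize(a,(600,600)))
E
```

```text
(no output)
```

View pics/ov6.png

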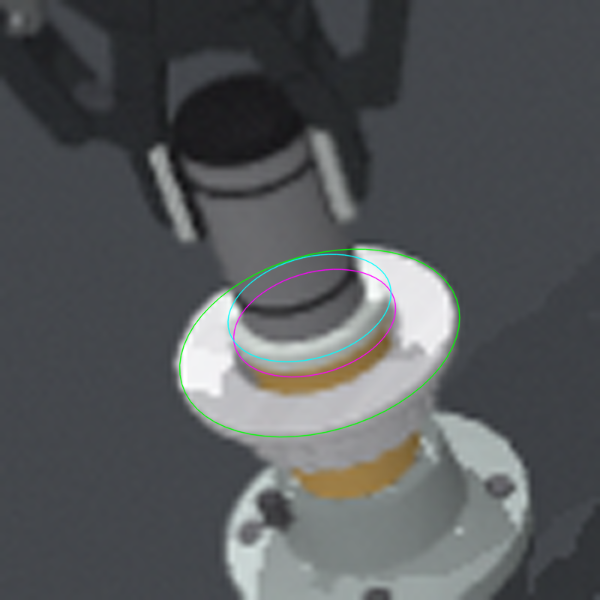

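The flange is back at z=0.104 (green ellipse around (320,342)) and the shoulder sits on the rim. I'll relieve the push, release and withdraw.

```bash
python3 -m inch '[{"claw":-0.2,"travel":[0,0,0.015],"turn":0},{"claw":0.2,"travel":[0,0,0.015],"turn":0},{"claw":0.7,"travel":[0,0,0.015],"turn":0},{"claw":0.9,"travel":[0,0,0.015],"turn":0},{"claw":0.9,"travel":[0,0,0.015],"turn":0}]'
python3 -m inch '[{"claw":0.9,"travel":[0,0,0.1],"turn":0},{"claw":0.9,"travel":[0,0,0.3],"turn":0},{"claw":0.9,"travel":[0,0,0.5],"turn":0},{"claw":0.9,"travel":[0,0,0.6],"turn":0},{"claw":0.9,"travel":[0,0,0.6],"turn":0}]'
python3 - <<'E'
from h import *
m=(.5535,-.289)
S=imaging.get_image("scene")
x=proj("scene",[m[0],m[1],.14])[0]
a=overlay(S,"scene",m,[(.047,.104),(.027,.112),(.021,.194)],x,8,50)
cv2.imwrite("pics/ov7.png",cv2.resize(a,(600,600)))
E
```

```text
clock: 10.45
position: [0.5534, -0.2896, 0.1738]
ee_rot: [-0.0, 1.0, 0.001, -0.0]
contact_force: [0.1, 0.3, -0.5]
width: 0.081
gripper_force: 0.0
clock: 10.95
position: [0.555, -0.2906, 0.2981]
ee_rot: [0.002, 1.0, 0.001, 0.003]
contact_force: [1.2, -0.2, -0.1]
width: 0.0814
gripper_force: 0.0
```

View pics/ov7.png

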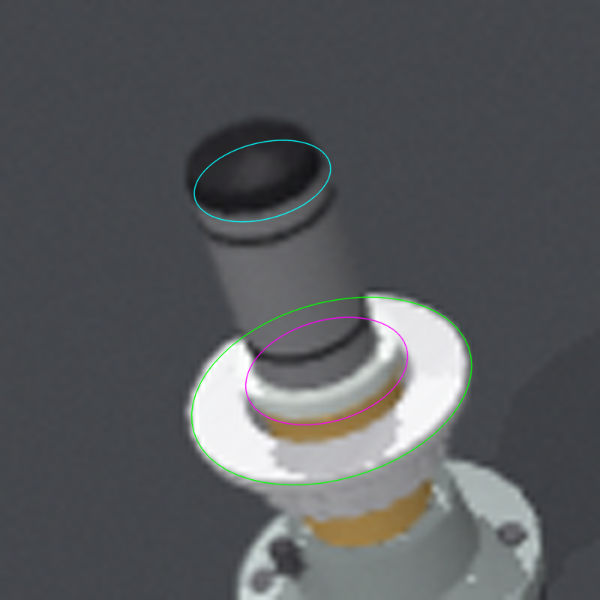

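The filter is standing home, with its shoulder on the rim around (326,385) and the sleeve up. The measured TCP height agrees: 0.1755 − 0.1095 = 0.066 m for the tip, which is 46 mm below the mouth. The gripper is clear, so I'm handing in.

```bash
python3 -c "
from rig import ticket; print(ticket.sign_off())"
```

```text
the job is handed in; nothing more can be done
None
```

I handed the job in at about 11 s: the sleeve was pressed and caught, and the filter was pushed home so the sleeve sprang back up and locked it. It stands in the coupler with the gripper clear; the sign-off returned no verdict, and I took no final picture of the bystanders.

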